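Wake the welding bench in order

TASK

Make the welding bench ready by pressing its three black-headed push switches with a fingertip, in this order: fume extractor (round mushroom head), then shielding gas (small square head), then wire feeder (long bar head). Press each head lightly, straight down, until it has sunk about half of its 16 mm travel; it stays in by itself, so leave it there. Do not touch a switch before its turn, do not grip, shift or lift the loose switches, and leave the other things on the bench alone.

Things in the scene. Friction and masses are not known exactly. Their poses are not given: they have to be found in the camera images.
- round_top (a point): Centre of the top of the round mushroom head of one switch, a black head on a stem above the middle of the case. The head is 48 mm across, with a slightly domed top that is flat over the middle 28 mm. Fully out, its top is 85 mm above the bench; it sinks straight down by at most 16 mm. The point moves with the head: z up, x and y along the case's sides.
- square_top (a point): Centre of the top of the small square head of one switch, a black head on a stem above the middle of the case. The head is 36 mm by 36 mm with a flat top. Fully out, its top is 85 mm above the bench; it sinks straight down by at most 16 mm. The point moves with the head: z up, x and y along the case's sides.
- bar_top (a point): Centre of the top of the long bar head of one switch, a black head on a stem above the middle of the case. The head is 80 mm long (along its own y) and 22 mm wide (along its own x) with a flat top. Fully out, its top is 85 mm above the bench; it sinks straight down by at most 16 mm. The point moves with the head: z up, x and y along the case's sides.
- round_head (a joint): How far the head of the round mushroom switch has been pushed down, in m: 0 fully out, 0.016 at its stop; it starts between 0 and 0.002. It slides against a steady friction of about 3 N, has no spring, and stays where it is left.
- square_head (a joint): How far the head of the square switch has been pushed down, in m: 0 fully out, 0.016 at its stop; it starts between 0 and 0.002. It slides against a steady friction of about 3 N, has no spring, and stays where it is left.
- bar_head (a joint): How far the head of the long bar switch has been pushed down, in m: 0 fully out, 0.016 at its stop; it starts between 0 and 0.002. It slides against a steady friction of about 3 N, has no spring, and stays where it is left.
- round: Switch with the round mushroom head, standing loose on the bench, about 0.9 kg: grey case 104 mm square on a rubber foot, the case's top 55 mm above the bench. Origin at the centre of its underside, z up.
- square: Switch with the small square head, standing loose on the bench, about 0.9 kg: grey case 104 mm square on a rubber foot, the case's top 55 mm above the bench. Origin at the centre of its underside, z up.
- bar: Switch with the long bar head, standing loose on the bench, about 0.9 kg: grey case 104 mm square on a rubber foot, the case's top 55 mm above the bench. Origin at the centre of its underside, z up.
- offcut: Bystander: offcut of steel square tube, 160 x 40 x 40 mm, lying along its x; origin at the centre of its underside.
- magnet: Bystander: flat triangular red magnetic welding square, about 100 x 100 x 18 mm; origin at the middle of its underside.
- clamp: Bystander: small screw clamp lying flat, about 170 x 90 x 30 mm; origin at the middle of its underside.
- tin: Bystander: small tin, 68 mm across and 75 mm high, upright; origin at the centre of its underside.

How it is judged:
By the outcome, as a careful person would: the job done as asked, in the order asked, and still so for the second after the job is handed in, with the robot touching nothing.
It also fails if it takes over 45 s, if anything falls off the work surface, if the arm or the gripper's body presses on something with over 40 N, if the wrist force passes 120 N, or if a joint passes its speed limit or range.

ROBOT

A 6-joint arm with a two-finger parallel gripper is mounted at the origin on the work surface. World frame = base frame: x ahead of the robot, y to its left, z up, the work surface at z = 0. Lengths are in m, angles in rad, forces in N, time in s.
With the tool pointing down it reaches from about 0.425 to 1.125 m from the base axis. Payload 14.9 kg.
Tool frame: the origin (TCP) lies between the finger pads; the fingertips stand 19 mm ahead of it and the grasp point (between the pads) is the TCP; z points along the fingers, y is the line along which they close (so a half turn about z gives the same grasp; the last joint's range is limited). The gripper opens to 91 mm and grips with 3 to 60 N. Pads are 32 mm wide; open, the fingers measure 118 mm over their backs; the gripper's body (76 mm by 178 mm) begins 60 mm behind the grasp point.
Start: joints at [1.289, 0.379, 1.734, -0, 1.028, -0.033], TCP at [0.172, 0.678, 0.233] pointing down, gripper open.
Joint ranges: [-2.77, 2.77], [-0.74, 2.19], [0, 2.66], [-1.06, 4.2], [0.31, 2.87], [-3.08, 3.08]. Speed limits (rad/s): [1.89, 1.89, 2.39, 3.14, 3.14, 3.14].

INTERFACE

Orientations are given as a unit quaternion [w, x, y, z].
In Python, from plant import sensors, eyes, ticket gives the robot as it stands.
- The arm moves only by the shell command python3 -m inch 'ROWS' [FORCE]. ROWS is JSON, a list of rows, each a list of 7 numbers: the shift along the world's x, y, z in mm, then the turn, a rotation vector about the world's x, y, z in degrees, then the closure, from 0 (fully open) to 1 (shut). A call has 1 to 20 rows; each row is the pose to reach, as a shift and turn from the pose commanded when the call began; what a row does not reach only later rows make up. A row lasts 1/12 s, in which the tool goes at most 41.7 mm and 7.16 degrees, less where a joint would pass 70% of its speed; a pose out of reach is approached as far as the arm can. A call with a gripper value outside its range is refused whole. The fingers move at their own pace and stop on an object; FORCE is the grip in N (left out, the last holds). Time passes only in rows, so rows that repeat a pose let the fingers close. It gives the time, the measured TCP pose, the force, the opening and the grip force at its end, in the units of the state.
- sensors.sense(): the state, without advancing time (a new reading comes with each control period).
- eyes.capture(name): name is "scene" or "top" or "wrist"; returns a dict with "frame" (384x512x3 uint8, blue, green, red), "intrinsics" (3x3 intrinsics, pixels), "k1" (the pictures are not rectified: a ray, as slopes to the right and down, at radius r is drawn at 1 + k1 r^2 times it, then the intrinsics apply), "rvec" (rotation vector, rad) and "tvec" (3), from world to camera coordinates, as OpenCV has them; the wrist camera has in their place "mount" (4x4, takes a point from camera to tool coordinates, whose origin is the TCP and whose axes are the flange's). Camera axes: x right, y down, z forward; pixel columns grow to the right and rows downward; lengths in m; the calibration is good to about 2 mm. A picture is of the moment at which its call begins: read the wrist's pose just before it. There is no depth.
- ticket.hand_in(): hands the job in; it is judged then, once.
The state is a dict: "clock": time; "qpos": joint angles; "joint_velocities": joint speeds; "joint_torque": joint torques, N m; "eef_pos": TCP position; "tool_rot": TCP orientation; "force": force on the tool from outside, world axes, zero at the start; "torque": the same for the moment, N m; "opening": opening from 0.0 (shut) to 1.0 (fully open); "grip_force": force on a finger pad.
Only numpy, scipy, OpenCV 4.12 (cv2) and the standard library are available. Lean on these libraries where they do the work, as an engineer would, in place of code of your own. Each camera call takes 0.05 s, during which the arm holds its last target. There are 200 camera calls.

## Working session

There is one attempt and no reset: what is moved stays moved. The work goes in short steps, Python scripts to look and compute and a shell command to move; the robot and the scene stay as the last step left them, time stands still between calls to the robot, and variables do not carry over. Pictures are saved under pics/ and viewed, at most 10 in all, crops included, and the job is handed in when it is done.

```bash
mkdir -p pics; cat > h.py <<'E'
import numpy as np, cv2
from plant import sensors, eyes, ticket
def ray(c,uv):
    K=np.array(c["intrinsics"]);k=float(c["k1"])
    d=np.array([(uv[0]-K[0,2])/K[0,0],(uv[1]-K[1,2])/K[1,1]]);s=d.copy()
    for _ in range(20): s=d/(1+k*(s@s))
    R,_=cv2.Rodrigues(np.array(c["rvec"],float));t=np.array(c["tvec"],float).ravel()
    return -R.T@t, R.T@np.array([s[0],s[1],1.])
def onplane(c,uv,z):
    o,d=ray(c,np.array(uv,float)); return o+d*(z-o[2])/d[2]
E
python3 - <<'E'
from h import *
a=eyes.capture("top");b=eyes.capture("scene")
cv2.imwrite("pics/top.png",a["frame"]);cv2.imwrite("pics/scene.png",b["frame"])
import pickle;pickle.dump((a,b),open("cap.pkl","wb"))
s=sensors.sense();print(s["clock"],s["eef_pos"],s["tool_rot"],s["force"],s["opening"])
g=cv2.cvtColor(a["frame"],cv2.COLOR_BGR2GRAY)
n,l,st,ce=cv2.connectedComponentsWithStats((g<45).astype(np.uint8))
for i in range(1,n):
    if st[i,4]>40: print(st[i],ce[i].round(1),onplane(a,ce[i],.085).round(4))
E
```

```text
0.1 [0.17230088 0.67812503 0.23235087] [-7.62490227e-05  1.24079065e-01  9.92272213e-01 -4.85710548e-04] [-0.11755433 -0.73935502  0.29664747] 0.9985242230625414
[321 106  25   4  44] [332.5 107.7] [ 0.734  -0.1654  0.085 ]
[311 136  31  11  52] [324.5 143.7] [ 0.6537 -0.1467  0.085 ]
[239 167  21  21 340] [249.2 177. ] [0.5805 0.0178 0.085 ]
[122 169  39  57 121] [146.2 197.3] [0.5358 0.2423 0.085 ]
[342 173  42  50 126] [352.6 203. ] [ 0.5242 -0.2071  0.085 ]
[111 187  22  20 264] [121.6 196.5] [0.5375 0.2972 0.085 ]
[358 190  37  15 137] [376.9 197.7] [ 0.5355 -0.261   0.085 ]
[229 200  39   3  58] [247.7 200.7] [0.529 0.021 0.085]
[214 366  85  18 158] [253.  372.2] [0.158 0.009 0.085]
[231 375   9   9  46] [235.  380.1] [0.1405 0.048  0.085 ]
[268 375  11   9  50] [274.7 380.2] [ 0.1404 -0.0379  0.085 ]
```

View pics/top.png

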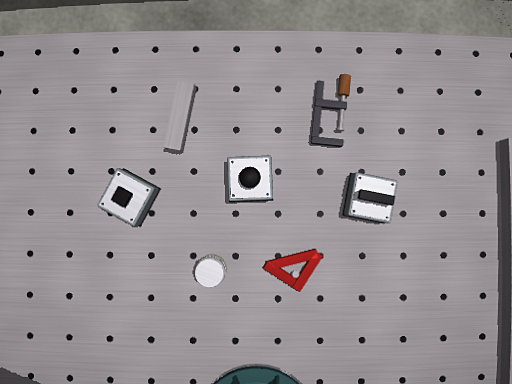

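View pics/scene.png

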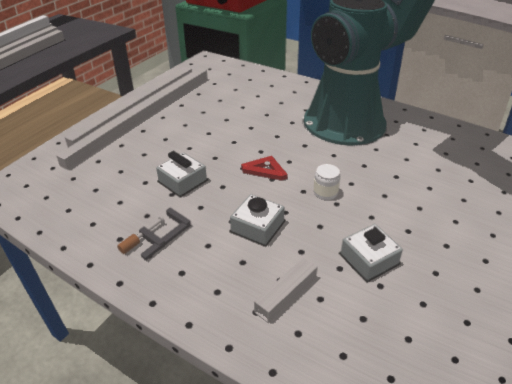

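The top view shows the round head at about (249,177), the square at (122,196) and the bar at (377,198). The scene view agrees, with the path clear at height. I'll move above the round head with the gripper closed.

```bash
python3 -m inch '[[408,-660,0,0,0,0,1],[408,-660,0,0,0,0,1],[408,-660,0,0,0,0,1],[408,-660,0,0,0,0,1],[408,-660,0,0,0,0,1],[408,-660,0,0,0,0,1],[408,-660,0,0,0,0,1],[408,-660,0,0,0,0,1],[408,-660,0,0,0,0,1],[408,-660,0,0,0,0,1],[408,-660,0,0,0,0,1],[408,-660,0,0,0,0,1],[408,-660,0,0,0,0,1],[408,-660,0,0,0,0,1],[408,-660,0,0,0,0,1],[408,-660,0,0,0,0,1],[408,-660,0,0,0,0,1],[408,-660,0,0,0,0,1],[408,-660,0,0,0,0,1],[408,-660,0,0,0,0,1]]' 5
python3 - <<'E'
from h import *
import pickle
a,b=pickle.load(open("cap.pkl","rb"))
g=cv2.cvtColor(b["frame"],cv2.COLOR_BGR2GRAY)
for n,(u,v) in dict(round=(258,204),square=(375,236),bar=(180,159)).items(): print(n,onplane(b,(u,v),.085).round(4))
for n,(u,v) in dict(round=(249.2,177),square=(121.6,196.5),bar=(376.9,197.7)).items(): print(n,onplane(a,(u,v),.082).round(4))
s=sensors.sense();print(s["clock"],s["eef_pos"],s["force"],s["opening"])
w=eyes.capture("wrist");cv2.imwrite("pics/w1.png",w["frame"]);print(np.array(w["mount"]).round(3),w["intrinsics"])
E
```

```text
clock: 1.77
eef_pos: [0.5824, 0.0148, 0.2328]
tool_rot: [0.0, 0.126, 0.992, -0.0]
force: [-0.4, -0.5, -0.5]
opening: 0.005
grip_force: 0.0
round [0.5901 0.0231 0.085 ]
square [0.5463 0.3    0.085 ]
bar [ 0.5455 -0.2533  0.085 ]
round [0.5806 0.0179 0.082 ]
square [0.5375 0.2981 0.082 ]
bar [ 0.5357 -0.2619  0.082 ]
1.7667 [0.58241489 0.01477518 0.23284938] [-0.4420432  -0.49527993 -0.50138509] 0.005035534971481795
[[ 0.    -0.969 -0.247  0.069]
 [ 1.     0.001 -0.001 -0.   ]
 [ 0.001 -0.247  0.969 -0.151]
 [ 0.     0.     0.     1.   ]] [[301.49260696   0.         254.86055085]
 [  0.         301.49260696 201.31969202]
 [  0.           0.           1.        ]]
```

View pics/w1.png

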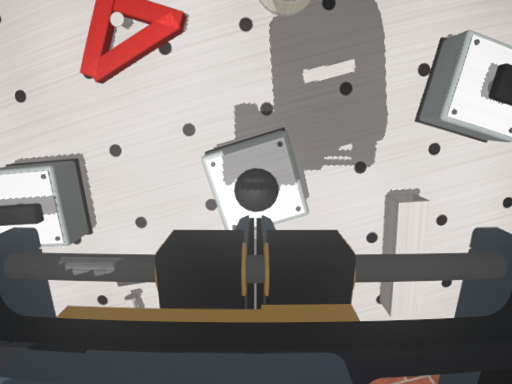

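The wrist view shows the round head centred near (257,190), the square head cut off at the right edge, and the bar at the left edge. I'll measure the round head in this view and recheck the scene view with masks.

```bash
cat >> h.py <<'E'
from scipy.spatial.transform import Rotation as Ro
def wristcap():
    s=sensors.sense();w=eyes.capture("wrist")
    q=s["tool_rot"];T=np.eye(4);T[:3,:3]=Ro.from_quat([q[1],q[2],q[3],q[0]]).as_matrix();T[:3,3]=s["eef_pos"]
    M=np.linalg.inv(T@np.array(w["mount"]))
    w["rvec"]=cv2.Rodrigues(M[:3,:3])[0];w["tvec"]=M[:3,3];return w
E
python3 - <<'E'
from h import *
import pickle
a,b=pickle.load(open("cap.pkl","rb"))
w=wristcap()
g=cv2.cvtColor(w["frame"],cv2.COLOR_BGR2GRAY)
m=(g<75).astype(np.uint8); m[212:]=0; m[:,:225]=0;m[:,290:]=0;m[:160]=0
c=max(cv2.findContours(m,0,1)[0],key=cv2.contourArea)[:,0]
c=c[c[:,1]<205]
A=np.c_[2*c,np.ones(len(c))];x=np.linalg.lstsq(A,(c**2).sum(1),rcond=None)[0]
print("wrist",x[:2],np.sqrt(x[2]+x[0]**2+x[1]**2),onplane(w,x[:2],.083).round(4))
hsv=cv2.cvtColor(b["frame"],cv2.COLOR_BGR2GRAY)
n,l,st,ce=cv2.connectedComponentsWithStats((hsv<50).astype(np.uint8))
for u,v in [(258,204),(375,236),(180,159)]:
    i=l[v,u]; print(st[i],ce[i].round(1),onplane(b,ce[i],.078).round(4))
cv2.imwrite("pics/sc.png",np.hstack([cv2.resize(b["frame"][v-28:v+28,u-28:u+28],(260,260),interpolation=0) for u,v in [(258,204),(375,236),(180,159)]]))
E
```

```text
wrist [255.27805113 188.03429969] 17.10034364913053 [0.575  0.0179 0.083 ]
[     0      0    512    384 186343] [256.3 197.9] [0.5667 0.0035 0.078 ]
[     0      0    512    384 186343] [256.3 197.9] [0.5667 0.0035 0.078 ]
[     0      0    512    384 186343] [256.3 197.9] [0.5667 0.0035 0.078 ]
```

View pics/sc.png

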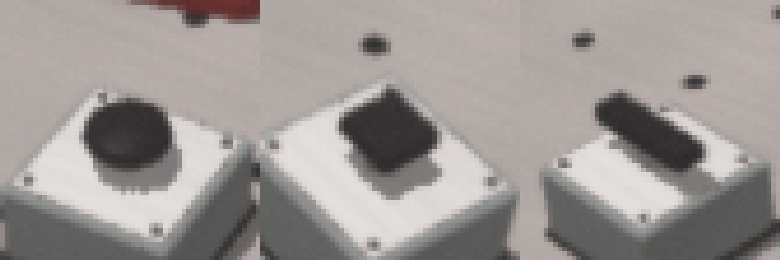

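```bash
python3 - <<'E'
from h import *
import pickle
a,b=pickle.load(open("cap.pkl","rb"))
def near(A,B):
    (o,d),(p,e)=A,B;d=d/np.linalg.norm(d);e=e/np.linalg.norm(e)
    t=np.linalg.lstsq(np.c_[d,-e],p-o,rcond=None)[0];x,y=o+d*t[0],p+e*t[1]
    return ((x+y)/2).round(4),np.linalg.norm(x-y).round(4)
w=wristcap()
sc=dict(round=(257.6,204.5),square=(375,236.2),bar=(180,160))
for n,t in dict(round=(249.2,177),square=(121.6,196.5),bar=(376.9,197.7)).items():
    print(n,near(ray(a,t),ray(b,sc[n])),onplane(b,sc[n],.08).round(4))
for z in (.075,.08,.085): print("wrist",onplane(w,(257,190),z).round(4))
print("camtop",ray(a,(256,192))[0],"camscene",ray(b,(256,192))[0])
# case top corners in top image
g=cv2.cvtColor(a["frame"],cv2.COLOR_BGR2GRAY)
m=(g>195).astype(np.uint8)
for c in cv2.findContours(m,0,1)[0]:
    if cv2.contourArea(c)>900:
        r=cv2.minAreaRect(c);print(np.round(r[0],1),np.round(r[1],1),round(r[2],1),onplane(a,r[0],.055).round(4))
E
```

```text
round (array([0.5816, 0.0173, 0.0743]), np.float64(0.0015)) [0.5874 0.0202 0.08  ]
square (array([0.538 , 0.2991, 0.0767]), np.float64(0.0015)) [0.5419 0.2991 0.08  ]
bar (array([ 0.5356, -0.2644,  0.0714]), np.float64(0.0012)) [ 0.5441 -0.2553  0.08  ]
wrist [0.5781 0.02   0.075 ]
wrist [0.5771 0.0202 0.08  ]
wrist [0.576  0.0205 0.085 ]
camtop [0.51428683 0.00390774 0.98773308] camscene [1.25569697 0.45040795 0.78986652]
[124.6 196.6] [38.  38.6] 28.8 [0.5381 0.2998 0.055 ]
[249.5 177.7] [39.4 39.5] 87.6 [0.581  0.0176 0.055 ]
```

Round is at (0.580, 0.018), square at (0.538, 0.299) and bar at (0.536, -0.263). Next I'll descend until the fingertip is about 8 mm above the round head.

```bash
python3 -m inch '[[0,0,-30,0,0,0,1],[0,0,-60,0,0,0,1],[0,0,-90,0,0,0,1],[0,0,-110,0,0,0,1],[0,0,-120,0,0,0,1],[0,0,-120,0,0,0,1],[0,0,-120,0,0,0,1]]'
```

```text
clock: 2.5
eef_pos: [0.5803, 0.0192, 0.1134]
tool_rot: [-0.0, 0.124, 0.992, 0.0]
force: [0.0, 0.4, 1.4]
opening: 0.007
grip_force: 0.0
```

```bash
for i in 1; do python3 -m inch '[[0,0,-3,0,0,0,1],[0,0,-6,0,0,0,1],[0,0,-8,0,0,0,1],[0,0,-10,0,0,0,1],[0,0,-10,0,0,0,1]]'; done; python3 -m inch '[[0,0,-1.5,0,0,0,1],[0,0,-3,0,0,0,1],[0,0,-3,0,0,0,1]]'
```

```text
clock: 2.92
eef_pos: [0.5803, 0.0184, 0.1029]
tool_rot: [-0.0, 0.124, 0.992, -0.0]
force: [-0.8, 0.1, 0.2]
opening: 0.009
grip_force: 0.0
clock: 3.17
eef_pos: [0.5805, 0.0184, 0.0998]
tool_rot: [0.0, 0.124, 0.992, -0.0]
force: [0.9, -0.0, -0.4]
opening: 0.003
grip_force: 0.0
```

The force reading is unclear at rest, so I'll read it while the tool is moving, then look at the scene camera.

```bash
python3 -m inch '[[0,0,-1.5,0,0,0,1],[0,0,-3,0,0,0,1]]' | sed -n '1,4p'; python3 - <<'E'
from h import *
b=eyes.capture("scene");cv2.imwrite("pics/s2.png",cv2.resize(b["frame"][150:250,200:330],None,fx=6,fy=6,interpolation=cv2.INTER_CUBIC))
for _ in range(3):
    s=sensors.sense();print(s["eef_pos"],s["force"],s["torque"]);eyes.capture("scene")
E
```

```text
clock: 3.33
eef_pos: [0.5805, 0.0184, 0.097]
tool_rot: [0.0, 0.124, 0.992, -0.0]
force: [0.2, -0.1, 3.2]
[0.58044663 0.01844637 0.09666307] [-0.2135891 -1.0486837  2.3877991] [-0.08270265 -0.1247017   0.0429335 ]
[0.58040271 0.01843302 0.09673167] [0.277816   0.52951938 0.1377767 ] [-0.01492034  0.01749208 -0.03725089]
[0.5803095  0.01846497 0.09674169] [ 0.55435129  0.58691526 -0.00221021] [ 0.00767061 -0.00402058 -0.02139768]
```

View pics/s2.png

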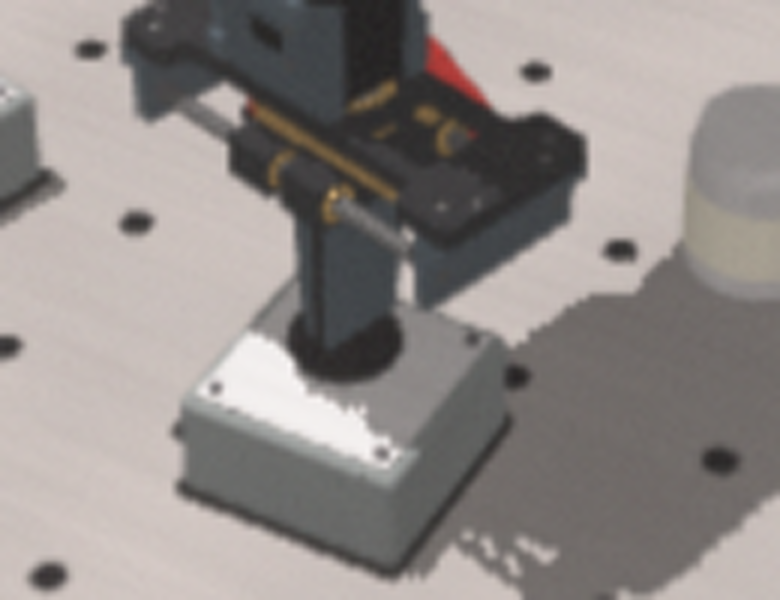

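The picture shows the fingers on the middle of the round head, and the moving force was about 3 N. The fingertip is at 77.7 mm, so the head is down about 7.3 mm. I'll add 1 mm, lift and go to the square.

```bash
python3 -m inch '[[0,0,-1,0,0,0,1],[0,0,-1,0,0,0,1],[0,0,-1,0,0,0,1]]' ; python3 -m inch '[[0,0,15,0,0,0,1],[0,0,40,0,0,0,1],[0,0,70,0,0,0,1],[-42,281,70,0,0,0,1],[-42,281,70,0,0,0,1],[-42,281,70,0,0,0,1],[-42,281,70,0,0,0,1],[-42,281,70,0,0,0,1],[-42,281,70,0,0,0,1],[-42,281,70,0,0,0,1],[-42,281,70,0,0,0,1],[-42,281,70,0,0,0,1],[-42,281,70,0,0,0,1],[-42,281,70,0,0,0,1]]'
python3 - <<'E'
from h import *
b=eyes.capture("scene");w=wristcap()
c1=cv2.resize(b["frame"][170:240,220:300],(343,300),interpolation=2)
cv2.imwrite("pics/s3.png",np.hstack([c1,cv2.resize(w["frame"],(400,300))]))
import pickle;pickle.dump(w,open("w2.pkl","wb"))
E
```

```text
clock: 3.78
eef_pos: [0.5803, 0.0185, 0.0959]
tool_rot: [-0.0, 0.124, 0.992, -0.0]
force: [-0.2, 0.1, -0.6]
opening: 0.01
grip_force: 0.0
clock: 4.95
eef_pos: [0.5384, 0.2985, 0.1658]
tool_rot: [-0.0, 0.125, 0.992, -0.0]
force: [-0.4, -0.1, 0.1]
opening: 0.006
grip_force: 0.0
```

View pics/s3.png

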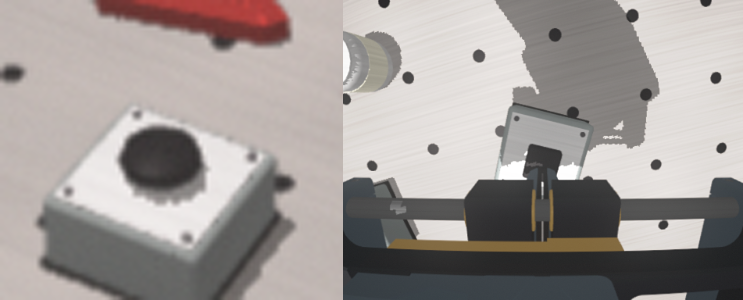

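The round head has sunk and its switch hasn't moved. The square head is in line with the fingers, so I'll press it.

```bash
python3 -m inch '[[0,0,-20,0,0,0,1],[0,0,-40,0,0,0,1],[0,0,-50,0,0,0,1],[0,0,-55,0,0,0,1],[0,0,-58,0,0,0,1],[0,0,-60,0,0,0,1],[0,0,-61.5,0,0,0,1],[0,0,-63,0,0,0,1],[0,0,-64.5,0,0,0,1],[0,0,-66,0,0,0,1],[0,0,-67.5,0,0,0,1]]'; python3 -m inch '[[0,0,-1,0,0,0,1],[0,0,-2,0,0,0,1],[0,0,-2,0,0,0,1],[0,0,-2,0,0,0,1]]'
```

```text
clock: 5.97
eef_pos: [0.5388, 0.2996, 0.0988]
tool_rot: [0.0, 0.124, 0.992, 0.0]
force: [1.9, -1.2, 2.9]
opening: 0.005
grip_force: 1.4
clock: 6.3
eef_pos: [0.5384, 0.2995, 0.0964]
tool_rot: [-0.0, 0.124, 0.992, 0.0]
force: [0.0, 0.6, 2.1]
opening: 0.005
grip_force: 0.9
```

```bash
python3 -m inch '[[0,0,15,0,0,0,1],[0,0,40,0,0,0,1],[0,0,75,0,0,0,1],[-3,-563,75,0,0,0,1],[-3,-563,75,0,0,0,1],[-3,-563,75,0,0,0,1],[-3,-563,75,0,0,0,1],[-3,-563,75,0,0,0,1],[-3,-563,75,0,0,0,1],[-3,-563,75,0,0,0,1],[-3,-563,75,0,0,0,1],[-3,-563,75,0,0,0,1],[-3,-563,75,0,0,0,1],[-3,-563,75,0,0,0,1],[-3,-563,75,0,0,0,1],[-3,-563,75,0,0,0,1],[-3,-563,75,0,0,0,1],[-3,-563,75,0,0,0,1],[-3,-563,75,0,0,0,1],[-3,-563,75,0,0,0,1]]'
python3 - <<'E'
from h import *
b=eyes.capture("scene");w=wristcap()
c1=cv2.resize(b["frame"][200:280,330:410],(300,300),interpolation=2)
cv2.imwrite("pics/s4.png",np.hstack([c1,cv2.resize(w["frame"],(400,300))]))
E
```

```text
clock: 7.97
eef_pos: [0.5349, -0.2628, 0.171]
tool_rot: [-0.001, 0.124, 0.992, 0.0]
force: [-0.2, 0.0, 0.7]
opening: 0.007
grip_force: 0.0
```

View pics/s4.png

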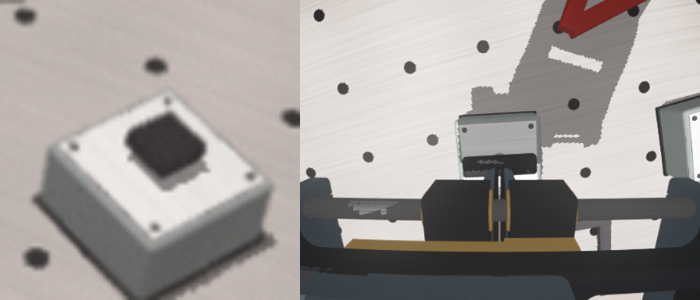

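The square head is down. The bar is centred on and parallel to the fingers, spanning crop x 463–537 with the fingers at 500. I'll press it.

```bash
python3 -m inch '[[0,0,-25,0,0,0,1],[0,0,-45,0,0,0,1],[0,0,-55,0,0,0,1],[0,0,-60,0,0,0,1],[0,0,-63,0,0,0,1],[0,0,-65,0,0,0,1],[0,0,-66.5,0,0,0,1],[0,0,-68,0,0,0,1],[0,0,-69.5,0,0,0,1],[0,0,-71,0,0,0,1],[0,0,-72.5,0,0,0,1]]'; python3 -m inch '[[0,0,-1,0,0,0,1],[0,0,-2,0,0,0,1],[0,0,-2.5,0,0,0,1],[0,0,-2.5,0,0,0,1]]';python3 -m inch '[[0,0,15,0,0,0,1],[0,0,40,0,0,0,1],[0,0,75,0,0,0,1],[0,0,110,0,0,0,1],[-60,0,140,0,0,0,1],[-60,0,140,0,0,0,1],[-60,0,140,0,0,0,1],[-60,0,140,0,0,0,1]]'
python3 - <<'E'
from h import *
b=eyes.capture("scene");a=eyes.capture("top")
c1=cv2.resize(b["frame"][130:250,140:420],(784,336),interpolation=2)
cv2.imwrite("pics/s5.png",c1)
E
```

```text
clock: 8.98
eef_pos: [0.5357, -0.2637, 0.0993]
tool_rot: [0.0, 0.124, 0.992, -0.0]
force: [0.5, 0.1, 3.2]
opening: 0.009
grip_force: 1.4
clock: 9.32
eef_pos: [0.5355, -0.2636, 0.0964]
tool_rot: [0.0, 0.124, 0.992, -0.0]
force: [1.6, -0.4, 1.9]
opening: 0.009
grip_force: 1.1
clock: 9.98
eef_pos: [0.4748, -0.2636, 0.237]
tool_rot: [0.0, 0.124, 0.992, -0.0]
force: [0.9, -0.7, 0.8]
opening: 0.008
grip_force: 0.0
```

View pics/s5.png

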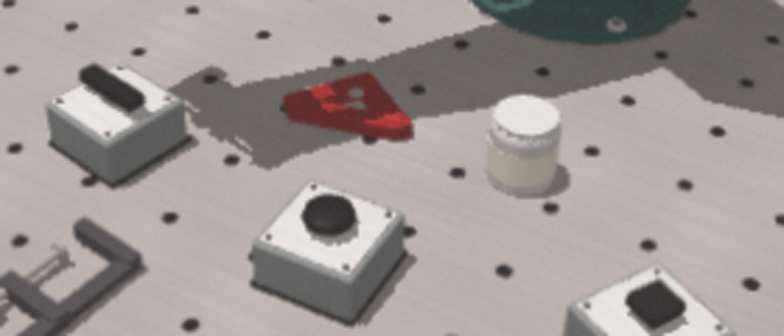

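All three heads are sunk, the switches are where they started, and the arm is clear of everything.

```bash
python3 -c "
from plant import ticket
print(ticket.hand_in())"
```

```text
the job is handed in; nothing more can be done
None
```

I pressed the round, square and bar switches in that order, each about 7.5–8 mm deep by the fingertip height, and handed the job in at about 10 s with the arm clear; no verdict was returned.

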